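# Set the dish guide to its gauge mark

## Task

Close the gap of the Petri-dish guide: with the gripper shut, roll the top of the knurled wheel under a fingertip, in as many strokes as it takes, until the pointer on the sliding fence points at the dark gauge line on the little rider of the scale rail, then take the finger away. Move the fence only by the wheel: do not push the fence or the rider directly, and leave the dishes and the other things on the bench where they are, without lifting any of them.

Things in the scene. Friction and masses are not known exactly. Their poses are not given: they have to be found in the camera images.
- fixture: the dish guide, bolted down: grey base plate 220 (x) x 260 (y) x 10 mm; origin on the bench. In its frame the wheel (in a black housing, 60 mm tall) is at x = -85 mm, y = 0, nearest the robot; the fixed fence (40 mm tall) has its inner face at y = -60 mm; the sliding fence, on the +y side, closes towards -y; the scale rail (30 mm tall) runs along y at x = +83 mm, the far side.
- fence: the sliding fence, aluminium, 90 mm long (x), 10 mm thick, top 40 mm above the bench; origin at the foot of its inner face, 17 mm above the bench; axes as the fixture. Fully open at the start: the gap between the fences is 100 mm. It slides 50 mm, towards the fixture's -y. It sinks with the wheel's sprung carriage while the wheel is pressed.
- pointer (a point): tip of the dark steel pointer blade (4 mm wide) on the far end of the sliding fence, centre of its top edge, 42 mm above the bench; moves with the fence
- mark (a point): the gauge mark: dark 3 mm line across the middle of the small steel rider (26 x 18 x 12 mm) on the scale rail; this point is on the rider's top edge facing the pointer, 42 mm above the bench. The pointer is on the mark when both have the same y in the fixture's frame; at the start it stands 10 to 38 mm to the +y of it. The rider is stiff and stays where it is set.
- wheel_top (a point): top of the wheel's rim, 75 mm above the bench when unpressed; does not turn with the wheel; axes as the fixture (x along the axle, y the rolling direction). The carriage is sprung: each mm of sinking takes 1.3 N, it bottoms after 6 mm; pressed 3 to 4 mm a fingertip grips the knurl well.
- wheel: knurled steel wheel, 56 mm diameter, 22 mm wide, axle level along the fixture's x; origin at its centre. Only its top 15 mm stands out of the housing. Dragging the top of the rim towards the fixture's -y closes the gap, +y opens it: the fence goes 10 mm per radian, 1 mm for each 2.8 mm of drag. Friction, about 1 N at the rim, holds it where it is left.
- dish_stack: loose bystander: stack of five clear Petri dishes, 90 mm across, 75 mm tall; origin at the centre of its underside
- dish_pair: loose bystander: two stacked Petri dishes, 90 mm across, 30 mm tall; origin at the centre of the underside
- dish_small: loose bystander: single small Petri dish, 35 mm across, 12 mm tall, lying on the fixture's base plate between the two fences; origin at the centre of its underside
- bottle: loose bystander: bottle 60 mm across, 150 mm tall; origin at the centre of its underside
- pen: loose bystander: marker pen 137 mm long, 12 mm thick, lying flat along its own x; origin on its underside
- timer: loose bystander: flat square bench timer 60 x 60 x 20 mm; origin at the centre of its underside
- jar: loose bystander: jar 54 mm across, 70 mm tall; origin at the centre of its underside

How it is judged:
By the outcome, as a careful person would: the job done as asked, in the order asked, and still so for the second after the job is handed in, with the robot touching nothing.
It also fails if it takes over 51 s, if anything falls off the work surface, if the arm or the gripper's body presses on something with over 40 N, if the wrist force passes 120 N, or if a joint passes its speed limit or range.

## Robot

A 6-joint arm with a two-finger parallel gripper is mounted at the origin on the work surface. World frame = base frame: x ahead of the robot, y to its left, z up, the work surface at z = 0. Lengths are in m, angles in rad, forces in N, time in s.
With the tool pointing down it reaches from about 0.275 to 1 m from the base axis. Payload 8.4 kg.
Tool frame: the origin (TCP) lies at the very end of the fingers, on their centre line; the grasp point (between the pads) lies 19 mm behind it (r.hold_point_z is the distance from the TCP to the grasp point, in m); z points along the fingers, x is the direction in which the jaws open and shut, and the axes are right-handed (so a half turn about z gives the same grasp; the last joint's range is limited). The gripper opens to 85 mm and grips with 20 to 120 N. Pads are 22 mm wide; open, the fingers measure 114 mm over their backs; the gripper's body (76 mm by 85 mm) begins 54 mm behind the grasp point. The pads swing forward as they close: fully open they stand 13 mm farther back than shut.
Start: joints at [-1.218, 0.353, 1.633, -0, 1.155, -0.002], TCP at [0.217, -0.586, 0.231] pointing down, gripper open.
Joint ranges: [-2.63, 2.63], [-0.92, 2.1], [0.06, 2.66], [-1.3, 4.44], [0, 2.69], [-3.02, 3.02]. Speed limits (rad/s): [2.22, 2.22, 2.79, 3.14, 3.14, 3.14].

## Interface

Orientations are given as a unit quaternion [w, x, y, z].
In Python, from station import readout, cams, r gives the robot as it stands.
- The arm moves only by the tool send_rows, never from a script. Its argument "increments" is a list that holds one entry, the list of rows, each a list of 7 numbers: the turn, a rotation vector about the tool's x, y, z normalised to -1 to 1, where 1 is 0.12 rad, then the shift along the tool's x, y, z normalised to -1 to 1, where 1 is 40 mm, then the gripper command: -1 is shut, 1 is fully open, values between are in proportion. In form: [[[rx, ry, rz, dx, dy, dz, gripper], ...]]. A call has 1 to 20 rows; each row shifts and turns the pose as measured when the row begins, along the tool's axes as they then stand; what a row does not reach is not made up. A row lasts 1/12 s, in which the tool goes at most 41.7 mm and 7.16 degrees, less where a joint would pass 70% of its speed; a pose out of reach is approached as far as the arm can. A call with a number of a shift or a turn outside -1 to 1 is refused whole. A call with a gripper value outside its range is refused whole. The fingers move at their own pace and stop on an object; "force" is the grip in N (left out, the last holds). Time passes only in rows, so rows that do not move let the fingers close. It gives the time, the measured TCP pose, the force and the opening at its end, in the units of the state.
- readout.observe(): the state, without advancing time (a new reading comes with each control period).
- cams.get_image(name): name is "scene" or "top"; returns a dict with "img" (384x512x3 uint8, blue, green, red), "range_z" (384x512 float32, m along the optical axis (not along the pixel's ray), 0 where there is no reading), "fx", "fy", "cx", "cy" (pixels), "world_from_camera" (4x4, takes a point from camera to world coordinates). Camera axes: x right, y up, looking along -z (the intrinsics and any distortion apply to the point x, -y, -z); pixel columns grow to the right and rows downward; lengths in m; the calibration is good to about 2 mm. A picture is of the moment at which its call begins.
- r.sign_off(): hands the job in, once; it reports no verdict.
The state is a dict: "time": time; "q": joint angles; "dq": joint speeds; "joint_torque": joint torques, N m; "position": TCP position; "tool_rot": TCP orientation; "wrist_force": force on the tool from outside, world axes, zero at the start; "wrist_torque": the same for the moment, N m; "width": finger opening in m.
Only numpy, scipy, OpenCV 4.12 (cv2) and the standard library are available. Lean on these libraries where they do the work, as an engineer would, in place of code of your own. Each camera call takes 0.05 s, during which the arm holds its last target. There are 200 camera calls.

## Working session

There is one attempt and no reset: what is moved stays moved. The work goes in short steps, Python scripts to look and compute and a tool call to move; the robot and the scene stay as the last step left them, time stands still between calls to the robot, and variables do not carry over. Pictures are saved under pics/ and viewed, about 8 in all and at most 12, crops included, and the job is handed in when it is done.

Besides the shell and the picture viewer there is one more tool, called after "Emit:" as name([rows], argument=value, ...), one row to a line, values as JSON. send_rows: Moves the arm, as the interface text tells. Its arguments: {"type":"object","properties":{"increments":{"type":"array"},"force":{"type":"number"}},"required":["increments"]}

```bash
mkdir -p pics; cat > h.py <<'E'
import cv2,numpy as np
from station import readout,cams,r
def get(n):
    d=cams.get_image(n); return d
def xyz(d):
    z=d["range_z"]; v,u=np.mgrid[:z.shape[0],:z.shape[1]]
    P=np.stack([(u-d["cx"])/d["fx"]*z,-(v-d["cy"])/d["fy"]*z,-z],-1)
    M=np.array(d["world_from_camera"]); return P@M[:3,:3].T+M[:3,3]
def ray(d,u,v,h):
    M=np.array(d["world_from_camera"]); a=M[:3,:3]@np.array([(u-d["cx"])/d["fx"],-(v-d["cy"])/d["fy"],-1]); o=M[:3,3]
    return o+a*(h-o[2])/a[2]
def proj(d,p):
    M=np.array(d["world_from_camera"]); c=M[:3,:3].T@(np.array(p)-M[:3,3]); return d["cx"]-d["fx"]*c[0]/c[2], d["cy"]+d["fy"]*c[1]/c[2]
E
ls; python3 - <<'E'
from h import *
for n in("top","scene"):
    d=get(n); cv2.imwrite(f"pics/{n}0.png",d["img"]); print(n,[k for k in d],d["fx"],d["cx"],d["cy"],np.round(d["world_from_camera"],3))
print(readout.observe())
E
```

```text
h.py
pics
top ['img', 'range_z', 'fx', 'fy', 'cx', 'cy', 'world_from_camera'] 370.60619533355566 259.8111256040602 187.07891839467555 [[ 0.015  0.986 -0.164  0.474]
 [-0.999  0.009 -0.037  0.034]
 [-0.035  0.165  0.986  0.862]
 [ 0.     0.     0.     1.   ]]
scene ['img', 'range_z', 'fx', 'fy', 'cx', 'cy', 'world_from_camera'] 377.5543525174083 258.2880244396313 192.53664860062946 [[-0.77  -0.526  0.362  0.947]
 [ 0.638 -0.645  0.42   0.447]
 [ 0.013  0.554  0.832  0.886]
 [ 0.     0.     0.     1.   ]]
{'time': 0.1, 'q': array([-1.21835632e+00,  3.53580364e-01,  1.63407575e+00,  2.24560175e-05,
        1.15520773e+00, -2.40121046e-03]), 'dq': array([ 0.00177919, -0.00070101, -0.00501755, -0.00039078, -0.00156191,
       -0.00066838]), 'joint_torque': array([ 7.35545345e-04, -6.06355762e+01, -3.42818749e+01, -8.59398006e-05,
        3.84074214e-03, -1.66570135e-05]), 'position': array([ 0.21700504, -0.58564868,  0.230629  ]), 'tool_rot': array([-3.72724378e-04,  8.20802176e-01, -5.71212206e-01, -5.14940529e-04]), 'wrist_force': array([-0.02376066,  0.46041151,  0.49870925]), 'wrist_torque': array([ 0.03747133,  0.00050699, -0.00784337]), 'width': 0.08565139407854502}
```

View pics/top0.png

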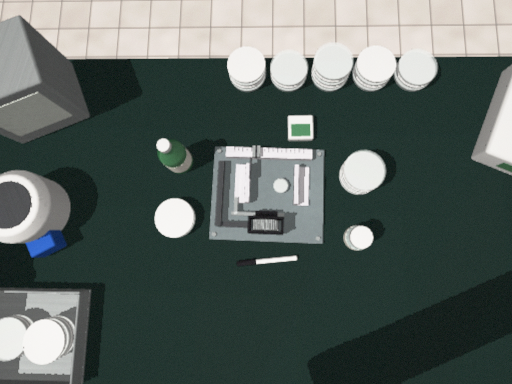

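View pics/scene0.png

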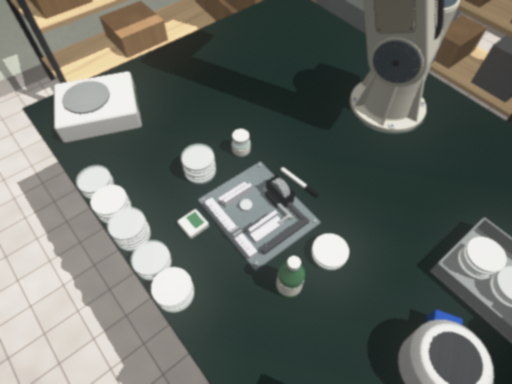

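The top view shows the fixture with base-plate corners near (216,148), (324,149), (322,243) and (210,241). The wheel is near (266,222), the sliding fence near (242,183) and the rider near (257,152). The scene view shows the same layout, with the arm clear of it.

```bash
python3 - <<'E'
from h import *
d=get("top"); im=d["img"]
c=im[138:250,200:332]; cv2.imwrite("pics/crop1.png",cv2.resize(c,None,fx=6,fy=5,interpolation=cv2.INTER_CUBIC)[:600])
P=xyz(d)
# base plate: points z 0.005..0.015 
m=((P[...,2]>0.005)&(P[...,2]<0.09)&(d["range_z"]>0)).astype(np.uint8)
m[:,:205]=0;m[:,332:]=0;m[:143]=0;m[250:]=0
g=cv2.connectedComponentsWithStats(m); i=1+np.argmax(g[2][1:,4]); mm=(g[1]==i)
cnt=max(cv2.findContours(mm.astype(np.uint8),0,2)[0],key=cv2.contourArea)
print(g[2][i])
pts=P[mm&(P[...,2]<.016)]
print(cv2.minAreaRect((pts[:,:2]*1000).astype(np.float32)),np.median(pts[:,2]))
for n,lo,hi in(("wheel",.063,.08),("rider/pointer",.036,.046)):
    k=mm&(P[...,2]>lo)&(P[...,2]<hi); print(n,k.sum(),P[k].mean(0),P[k].min(0),P[k].max(0))
E
```

```text
[  209   146   115    98 10469]
((600.4264526367188, 49.95848083496094), (260.41326904296875, 219.2037353515625), 88.46648406982422) 0.010404394838006925
wheel 224 [0.52561563 0.05159935 0.07086034] [0.50976302 0.02143504 0.06302184] [0.53756976 0.0748938  0.07768059]
rider/pointer 493 [0.63256772 0.04944074 0.04075747] [ 0.50697817 -0.02110741  0.03623863] [0.70665562 0.15815362 0.04586457]
```

View pics/crop1.png

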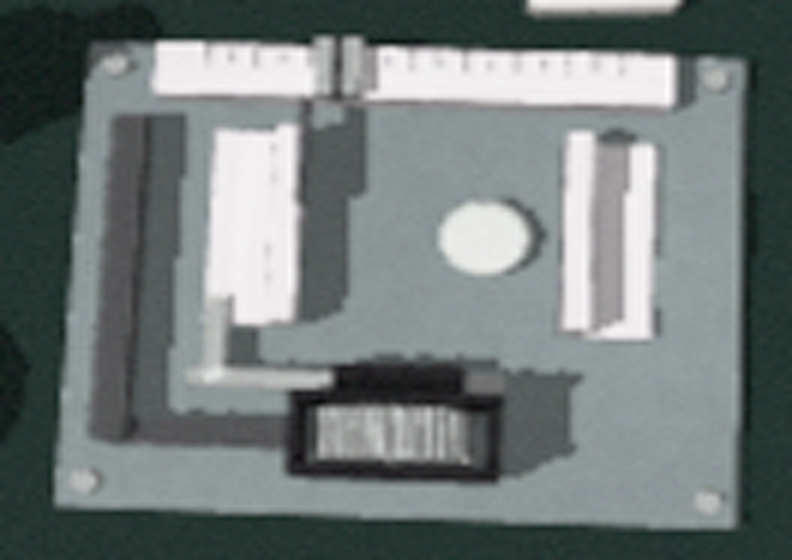

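```bash
cat >> h.py <<'E'
C=np.array([.6004,.04996]); a=np.deg2rad(-1.53); R=np.array([[np.cos(a),-np.sin(a)],[np.sin(a),np.cos(a)]])
def w2f(p): return R.T@(np.array(p)[:2]-C)*1000
def f2w(x,y,z=0): return np.r_[C+R@np.array([x,y])/1000,z/1000]
E
python3 - <<'E'
from h import *
d=get("top"); s=get("scene")
print("mark fix",w2f(ray(d,257.7,152.5,.042)))
P=xyz(d); 
k=(P[...,2]>.063)&(P[...,2]<.08); k[:,:240]=0;k[:,300:]=0;k[:200]=0;k[245:]=0
f=np.array([w2f(p) for p in P[k]]); print("wheel",f.mean(0),f.min(0),f.max(0),"exp world",f2w(-85,0,75))
for n,dd in(("top",d),("scene",s)):
    print(n,"fence inner far end",proj(dd,f2w(45,40,40)),"mark",proj(dd,f2w(74,0,42)))
def crop(dd,fx,fy,w,h,S):
    u,v=proj(dd,f2w(fx,fy,42)); u,v=int(u),int(v); print("origin",u-w,v-h)
    return cv2.resize(dd["img"][v-h:v+h,u-w:u+w],None,fx=S,fy=S,interpolation=cv2.INTER_CUBIC)
a1=crop(d,65,20,20,15,19);a2=crop(s,65,20,20,15,19)
cv2.imwrite("pics/crop2.png",np.hstack([a1,a2])[:, :1520][::1]); 
im=np.hstack([a1,a2]); cv2.imwrite("pics/crop2.png",cv2.resize(im,(800,300)))
E
```

```text
mark fix [89.93673941 23.14119593]
wheel [-74.31672221   0.15114314] [-91.68925128 -22.26950556] [-56.87668738  33.24207321] exp world [0.5154303  0.05222953 0.075     ]
top fence inner far end (np.float64(249.47316438258812), np.float64(171.72832711607978)) mark (np.float64(267.5780248096221), np.float64(159.63028091676694))
scene fence inner far end (np.float64(254.84542611996324), np.float64(223.54790724913556)) mark (np.float64(236.3508999132494), np.float64(218.41810137808187))
origin 238 148
origin 223 206
```

View pics/crop2.png

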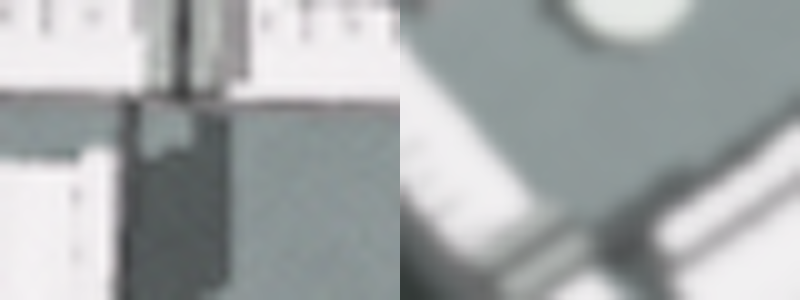

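```bash
python3 - <<'E'
from h import *
d=get("top"); g=cv2.cvtColor(d["img"],cv2.COLOR_BGR2GRAY)
print("u",list(range(244,266)))
for v in range(146,170): print(v,g[v,244:266])
print(w2f(ray(d,257,157,.042)),w2f(ray(d,250.5,160,.042)), proj(d,f2w(71,40,42)))
E
```

```text
u [244, 245, 246, 247, 248, 249, 250, 251, 252, 253, 254, 255, 256, 257, 258, 259, 260, 261, 262, 263, 264, 265]
146 [ 90  88  84  84  83  63  47  48 128 174 187 138  75 156 181 185 111  37
  33  28  31  26]
147 [189 188 190 189 190 176 176 141 150 171 179 137  83 155 176 180 132 107
 107 162 181 184]
148 [237 237 232 227 234 237 237 197 188 182 176 134  84 152 176 180 152 152
 155 227 236 240]
149 [236 238 223 209 231 237 237 197 185 185 179 128  79 152 175 182 155 149
 155 224 213 229]
150 [238 238 228 225 234 240 240 202 189 187 177 119  69 154 177 186 157 150
 153 226 211 230]
151 [237 238 238 237 239 239 239 220 207 187 179 119  69 153 176 183 154 149
 154 225 229 236]
152 [239 238 238 239 238 238 239 239 216 186 177 119  84 158 176 178 157 151
 154 225 239 238]
153 [240 241 240 239 240 240 240 241 208 177 179 119  97 160 177 171 159 155
 156 227 240 241]
154 [240 240 239 240 242 241 241 242 208 181 180 120  95 159 177 155 154 157
 160 228 242 241]
155 [240 240 239 240 240 239 240 240 211 183 187 117  94 168 179 155 154 158
 156 226 240 241]
156 [217 220 220 223 227 222 221 227 
[... 708 characters left out ...]
0 148 145 144]
164 [196 194 232 239 237 189 113  82  85  84  89  89  89  86  88  89  91 134
 147 149 147 143]
165 [241 238 239 238 237 178  99  85  89  90  90  91  87  91  90  87  88 133
 145 147 146 146]
166 [241 228 237 238 238 180  98  80  86  88  87  90  89  88  89  90  88 130
 146 147 145 145]
167 [240 213 232 239 236 179 100  79  84  88  88  90  87  91  92  89  88 129
 145 146 143 147]
168 [240 223 235 239 236 177  99  80  88  90  89  86  89  89  90  89  88 130
 144 145 144 148]
169 [240 233 239 239 237 176 100  76  85  88  89  87  88  88  88  87  90 131
 145 144 148 146]
[79.34896171 24.28708925] [71.86226799 38.77246822] (np.float64(249.9441420699493), np.float64(160.35202309592853))
```

The rider line is at u≈255.7 and the pointer blade at u≈250.6 (rows 158-161), so the fence has about 11 mm to close, or about 31 mm of drag. I'll shut the gripper, turn it and go above the wheel.

Emit:
send_rows([
  [[0,0,0.8,0,0,0,-1],[0,0,0.8,0,0,0,-1],[0,0,0.8,0,0,0,-1],[0,0,0.77,0,0,0,-1],[0,0,0,0,0,0,-1]],
], force=30)

```text
time: 0.72
position: [0.217, -0.5856, 0.2305]
tool_rot: [0.0, -0.692, 0.722, 0.001]
wrist_force: [0.3, 0.2, 0.1]
width: 0.0254
```

Emit:
send_rows([
  [[0,0,0,-0.9,-0.39,0,-1],[0,0,0,-0.9,-0.39,0,-1],[0,0,0,-0.9,-0.39,0,-1],[0,0,0,-0.9,-0.39,0,-1],[0,0,0,-0.9,-0.39,0,-1],[0,0,0,-0.9,-0.39,0,-1],[0,0,0,-0.9,-0.39,0,-1],[0,0,0,-0.9,-0.39,0,-1],[0,0,0,-0.9,-0.39,0,-1],[0,0,0,-0.9,-0.39,0,-1],[0,0,0,-0.9,-0.39,0,-1],[0,0,0,-0.9,-0.39,0,-1],[0,0,0,-0.9,-0.39,0,-1],[0,0,0,-0.9,-0.39,0,-1],[0,0,0,-0.9,-0.39,0,-1],[0,0,0,-0.9,-0.39,0,-1],[0,0,0,0,0,0,-1]],
])

```text
time: 2.13
position: [0.4873, 0.009, 0.2314]
tool_rot: [-0.002, 0.71, -0.704, 0.005]
wrist_force: [-0.2, 0.5, 0.3]
width: -0.0004
```

```bash
cat >> h.py <<'E'
def todo(fx,fy,z):
    from scipy.spatial.transform import Rotation as Q
    o=readout.observe(); w,x,y,zz=o["tool_rot"]; T=Q.from_quat([x,y,zz,w]).as_matrix()
    A=np.array([[0,-1,0],[-1,0,0],[0,0,-1.]]); G=np.eye(3);G[:2,:2]=R
    des=G@A
    print("t",o["time"],"fix",w2f(o["position"]).round(1),"z",o["position"][2].round(4),"F",o["wrist_force"].round(1),"w",o["width"].round(4))
    print("turn units",(Q.from_matrix(T.T@des).as_rotvec()/.12).round(2),"shift units",(T.T@(f2w(fx,fy,z)-o["position"])/.04).round(3))
E
python3 -c "
from h import *
todo(-85,10,90)"
```

```text
Traceback (most recent call last):
  File "h.py", line 22, in todo
    print("t",o["time"],"fix",w2f(o["position"]).round(1),"z",o["position"][2].round(4),"F",o["wrist_force"].round(1),"w",o["width"].round(4))
                                                                                                                          ^^^^^^^^^^^^^^^^
AttributeError: 'float' object has no attribute 'round'
```

```bash
sed -i 's/o\["width"\].round(4)/o["width"]/' h.py
python3 -c "
from h import *
todo(-85,10,90)"
```

```text
t 2.1333 fix [-111.9  -43.9] z 0.2314 F [-0.2  0.5  0.3] w -0.0004309173618984103
turn units [-0.08 -0.03  0.3 ] shift units [-1.336 -0.688  3.537]
```

Emit:
send_rows([
  [[-0.08,-0.03,0.3,-0.7,-0.35,0.6,-1],[0,0,0,-0.65,-0.35,0.6,-1],[0,0,0,0,0,0.6,-1],[0,0,0,0,0,0.6,-1],[0,0,0,0,0,0.6,-1],[0,0,0,0,0,0.4,-1],[0,0,0,0,0,0,-1],[0,0,0,0,0,0,-1]],
])

```text
time: 2.8
position: [0.5198, 0.0673, 0.0937]
tool_rot: [-0.003, 0.709, -0.705, 0.002]
wrist_force: [0.4, 0.1, -0.5]
width: -0.0
```

```bash
python3 - <<'E'
from h import *
todo(-85,10,79)
ims=[]
for n in("top","scene"):
    d=get(n); u,v=map(int,proj(d,f2w(-60,5,70))); print(n,u-40,v-40,"TCP px",proj(d,readout.observe()["position"]),"wheel top",proj(d,f2w(-85,0,75)))
    ims.append(cv2.resize(d["img"][v-40:v+40,u-40:u+40],None,fx=5,fy=5,interpolation=cv2.INTER_CUBIC))
cv2.imwrite("pics/c3.png",np.hstack(ims))
E
```

```text
t 2.8 fix [-81.   15.2] z 0.0937 F [ 0.4  0.1 -0.5] w -4.636863984600668e-05
turn units [-0.06  0.    0.26] shift units [0.127 0.106 0.367]
top 222 177 TCP px (np.float64(257.01277033218753), np.float64(226.50627460056467)) wheel top (np.float64(264.4851134254063), np.float64(229.1959835218979))
scene 238 147 TCP px (np.float64(287.54573973898005), np.float64(180.37394256722524)) wheel top (np.float64(284.4963864639769), np.float64(180.12237382892846))
```

View pics/c3.png

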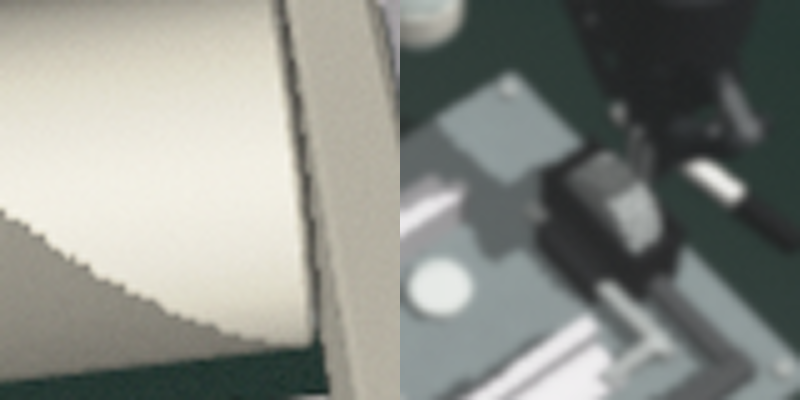

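```bash
python3 - <<'E'
from h import *
d=get("top"); s=get("scene")
for u,v in((215.3,146.4),(324.7,150),(323,243),(209.2,239)): print(w2f(ray(d,u,v,.01)))
print("wheel",w2f(ray(d,265.5,223,.075)),"scene",w2f(ray(s,280,184,.075)), "tip in scene",w2f(ray(s,286,180,readout.observe()["position"][2])))
# depth check with bench
P=xyz(s); print(P[250:300:20,380:440:20,2], P[140,300])
im=s["img"]; 
for (x,y) in((-110,130),(110,130),(110,-130),(-110,-130)): print(proj(s,f2w(x,y,10)))
c=s["img"][150:275,190:330]; cv2.imwrite("pics/c4.png",cv2.resize(c,None,fx=5.6,fy=4.8,interpolation=cv2.INTER_CUBIC))
E
```

```text
[110.07432301 126.63125351]
[ 109.49002894 -132.84386647]
[-107.42417747 -131.7948509 ]
[-108.96997199  127.21779544]
wheel [-71.86775206  -1.63369   ] scene [-67.56334024   2.31922597] tip in scene [-77.7793185   12.26045547]
[[-8.93230703e-05  1.78878928e-03 -1.00564676e-03]
 [ 2.83413081e-03 -4.59930669e-04 -6.09959845e-04]
 [ 3.42900038e-03 -1.50773684e-03 -2.60622808e-03]] [0.53798984 0.10262067 0.29326819]
(np.float64(321.59461868536874), np.float64(221.19922545899857))
(np.float64(256.3777563547564), np.float64(269.1788517300403))
(np.float64(198.1798642305957), np.float64(198.62788196667688))
(np.float64(260.8983233558158), np.float64(160.3285882831716))
```

View pics/c4.png

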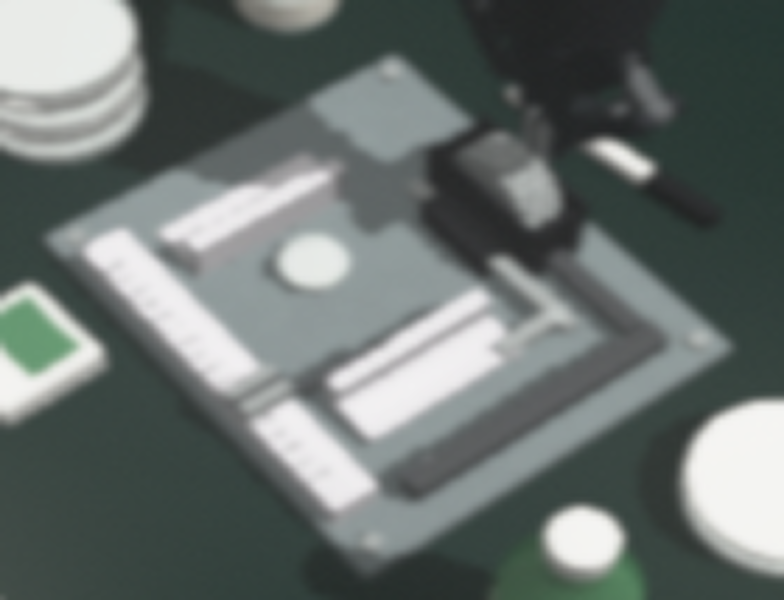

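```bash
python3 - <<'E'
from h import *
d0=cv2.imread("pics/top0.png"); d=get("top"); s=get("scene")
print("fence ends top",w2f(ray(d,242,163.5,.040)),w2f(ray(d,242,202.4,.040)))
print("fixedfence ends",w2f(ray(d,300,164,.040)),w2f(ray(d,300,205,.040)))
print("rail edges top",w2f(ray(d,235,146.8,.030)),w2f(ray(d,235,157,.030)))
print("bolts",[w2f(ray(d,200+a/6,138+b/5,.012)).round(1) for a,b in((117,64),(716,80),(709,502),(85,480))])
print("housing",w2f(ray(d,265,216,.06)),w2f(ray(d,265,234,.06)))
P=xyz(s); F=np.array([w2f(p) for p in P.reshape(-1,3)]).reshape(384,512,2); Z=P[...,2]
inb=(abs(F[...,0])<115)&(abs(F[...,1])<135)
for lo,hi,yl,yh,xl in((.055,.063,-40,40,-200),(.066,.08,-15,5,-200),(.026,.033,-60,10,40),(.036,.045,45,70,-200)):
    k=inb&(Z>lo)&(Z<hi)&(F[...,1]>yl)&(F[...,1]<yh)&(F[...,0]>xl); print(lo,hi,k.sum(),np.percentile(F[k],[5,50,95],axis=0).round(1).tolist())
k=inb&(Z>.06)&(Z<.08); vv,uu=np.nonzero(k); 
for v,u in list(zip(vv,uu))[::6]: print(v,u,F[v,u].round(0),Z[v,u].round(3),end=";")
E
```

```text
fence ends top [63.53272995 57.92035828] [-25.57243489  53.51090006]
fixedfence ends [ 66.74899121 -73.69786153] [-26.59514738 -75.90733237]
rail edges top [105.0305918  77.1330557] [80.68976349 75.85212953]
bolts [array([ 99.1, 115.6]), array([  98.9, -120.2]), array([ -97.6, -120.5]), array([-97.2, 116.2])]
housing [-55.77448078   0.38115971] [-94.44066902  -1.1348769 ]
0.055 0.063 156 [[-89.4, -37.3], [-62.4, 10.2], [-53.6, 36.1]]
0.066 0.08 51 [[-80.6, -13.6], [-70.1, -3.5], [-61.5, 3.7]]
0.026 0.033 224 [[84.7, -57.7], [96.5, -24.4], [107.3, 6.2]]
0.036 0.045 65 [[-15.2, 45.5], [27.2, 47.7], [62.0, 49.7]]
175 277 [-87. -32.] 0.061;178 277 [-80. -24.] 0.063;179 278 [-78. -17.] 0.067;180 268 [-57. -34.] 0.063;180 279 [-74. -10.] 0.074;181 275 [-66. -16.] 0.069;181 281 [-74.  -2.] 0.078;182 272 [-62. -23.] 0.06;182 278 [-69.  -7.] 0.073;182 284 [-81.   3.] 0.074;183 276 [-62.  -7.] 0.074;183 283 [-77.   4.] 0.074;184 274 [-62. -14.] 0.061;184 280 [-69.   1.] 0.073;184 286 [-82.  10.] 0.07;185 277 [-62.  -3.] 0.07;185 283 [-73.   8.] 0.072;186 273 [-56. -11.] 0.06;186 280 [-64.   6.] 0.073;186 286 [-80.  13.] 0.067;187 278 [-61.   3.] 0.068;187 284 [-72.  14.] 0.07;188 274 [-54.  -4.] 0.061;188 282 [-65.  14.] 0.072;188 288 [-82.  19.] 0.063;189 282 [-65.  14.] 0.067;189 288 [-79.  22.] 0.064;190 282 [-63.  16.] 0.067;190 289 [-81.  24.] 0.06;191 285 [-70.  21.] 0.061;192 284 [-66.  22.] 0.061;196 283 [-56.  29.] 0.06;
```

Everything standing on the plate sits about 12 mm further in +x than a plate-centred origin predicts, and both cameras agree. I'll shift the frame and place the tip over the wheel again.

```bash
sed -i 's/^C=.*; a=np/C=np.array([.6004,.04996])+np.array([.0125,-.0013]); a=np/' h.py; python3 -c "
from h import *
todo(-85,10,79)"
```

```text
t 3.1 fix [-92.4  16.4] z 0.0953 F [-0.2 -0.4  0.6] w -0.00018715733962645575
turn units [-0.09  0.01  0.25] shift units [ 0.166 -0.176  0.408]
```

Emit:
send_rows([
  [[-0.08,0,0.25,0.16,-0.18,0,-1],[0,0,0,0,0,0.3,-1],[0,0,0,0,0,0,-1],[0,0,0,0,0,0,-1]],
])

```text
time: 3.43
position: [0.531, 0.0603, 0.0845]
tool_rot: [0.002, -0.696, 0.718, -0.001]
wrist_force: [0.2, 0.1, 0.6]
width: -0.0
```

```bash
python3 -c "
from h import *
todo(-85,10,72)"
```

```text
t 3.4333 fix [-82.2   9.4] z 0.0845 F [0.2 0.1 0.6] w -3.0415461336505475e-05
turn units [-0.04  0.01 -0.03] shift units [-0.013  0.071  0.313]
```

Emit:
send_rows([
  [[0,0,0,0,0.07,0.15,-1],[0,0,0,0,0,0.16,-1],[0,0,0,0,0,0,-1],[0,0,0,0,0,0,-1]],
])

```text
time: 3.77
position: [0.5284, 0.0604, 0.0709]
tool_rot: [0.003, -0.696, 0.718, -0.001]
wrist_force: [0.2, -1.0, 4.1]
width: 0.0
```

```bash
python3 -c "
from h import *
todo(-85,10,71)"
```

```text
t 3.7667 fix [-84.8   9.5] z 0.0709 F [ 0.2 -1.   4.1] w 6.780390964522197e-06
turn units [-0.04  0.02 -0.03] shift units [-0.013  0.006 -0.002]
```

Emit:
send_rows([
  [[0,0,0,0.1,0,0.01,-1],[0,0,0,0.1,0,0,-1],[0,0,0,0.1,0,0,-1],[0,0,0,0.1,0,0,-1],[0,0,0,0,0,0,-1]],
])

```text
time: 4.18
position: [0.528, 0.0448, 0.0714]
tool_rot: [0.003, -0.697, 0.718, -0.001]
wrist_force: [-0.1, -1.2, 4.2]
width: -0.0002
```

```bash
cat >> h.py <<'E'
def gap(n=6):
    I=[]
    for _ in range(n): d=get("top"); I.append(cv2.cvtColor(d["img"],cv2.COLOR_BGR2GRAY).astype(float))
    g=np.mean(I,0); print("u 246..261")
    for v in (154,155,158,159,160,161): print(v,g[v,246:262].round(0).astype(int))
E
python3 -c "
from h import *
todo(-85,-8,71); gap(2)"
```

```text
t 4.1833 fix [-84.7  -6.2] z 0.0714 F [-0.1 -1.2  4.2] w -0.000174488507706379
turn units [-0.05  0.03 -0.02] shift units [0.046 0.006 0.01 ]
u 246..261
154 [241 242 242 242 242 241 210 179 180 122  98 161 178 154 156 159]
155 [240 240 240 240 241 240 214 183 186 118  94 171 182 154 154 159]
158 [144 144 144 145 143 144 113  90 120 122 116 118 115 116 126 139]
159 [144 147 146 148 145 146 118  89 108 138 144 144 134 108  99 115]
160 [148 150 148 149 149 148 116  88 120 144 147 148 146 110  89  90]
161 [148 150 148 150 148 149 112  81 131 148 148 146 146 110  89  88]
```

Emit:
send_rows([
  [[0,0,0,0,0,-0.3,-1],[0,0,0,0,0,0,-1]],
])

```text
time: 4.45
position: [0.5274, 0.0449, 0.0829]
tool_rot: [0.002, -0.696, 0.718, -0.001]
wrist_force: [0.2, 1.0, -0.0]
width: -0.0001
```

```bash
cat >> h.py <<'E'
def gap2(n=8):
    g=np.mean([cv2.cvtColor(get("top")["img"],cv2.COLOR_BGR2GRAY).astype(float) for _ in range(n)],0); d=get("top")
    def cen(rows,lo,hi,base,half=2):
        o=[]
        for v in rows:
            w=np.clip(base-g[v],0,None); k=lo+np.argmin(g[v,lo:hi]); u=np.arange(k-half,k+half+1); o.append((u*w[u]).sum()/w[u].sum())
        return np.array(o)
    m=cen(range(149,156),254,259,180); p=cen(range(158,162),248,257,143)
    ym=[w2f(ray(d,u,v,.042))[1] for u,v in zip(m,range(149,156))]; yp=[w2f(ray(d,u,v,.042))[1] for u,v in zip(p,range(158,162))]
    print("u mark",m.round(2),"ptr",p.round(2)); print("y mark",np.round(ym,2),"ptr",np.round(yp,2),"gap",np.median(yp)-np.median(ym))
    for v in range(157,162): print(v,g[v,246:262].round(0).astype(int))
E
python3 -c "
from h import *
todo(-85,8,71); gap2()"
```

```text
t 4.45 fix [-85.4  -6.1] z 0.0829 F [ 0.2  1.  -0. ] w -0.0001201004175446447
turn units [-0.04  0.02 -0.03] shift units [-0.351 -0.006  0.299]
u mark [255.87 255.84 255.85 255.81 255.78 255.78 255.68] ptr [253.06 252.83 252.81 252.81]
y mark [28.64 28.61 28.48 28.47 28.44 28.32 28.46] ptr [34.12 34.55 34.49 34.37] gap 5.954341040755381
157 [157 164 174 183 188 190 136  94 106  90  74  93  99  98 153 210]
158 [144 143 143 144 143 143 111  85 128 131 118 119 121 114 123 130]
159 [145 145 146 146 146 145 109  78 128 145 145 143 143 133 109 100]
160 [148 148 150 149 150 148 110  76 131 148 148 146 145 144 110  89]
161 [149 149 149 150 149 148 110  77 130 148 148 133 126 140 111  89]
```

Emit:
send_rows([
  [[0,0,0,-0.38,0,0,-1],[0,0,0,0,0,0,-1],[0,0,0,0,0,0.16,-1],[0,0,0,0,0,0.14,-1],[0,0,0,0,0,0,-1]],
])

```text
time: 5.32
position: [0.5275, 0.0601, 0.0688]
tool_rot: [0.002, -0.697, 0.718, -0.0]
wrist_force: [-1.9, 1.4, 8.2]
width: 0.0001
```

Emit:
send_rows([
  [[0,0,0,0.1,0,0,-1],[0,0,0,0.1,0,0,-1],[0,0,0,0.1,0,0,-1],[0,0,0,0.06,0,0,-1],[0,0,0,0,0,0,-1]],
])

```text
time: 5.73
position: [0.5272, 0.0445, 0.0689]
tool_rot: [0.002, -0.696, 0.718, 0.0]
wrist_force: [-2.0, 0.3, 6.4]
width: 0.0004
```

```bash
python3 -c "
from h import *
todo(-85,8,71); gap2()"
```

```text
t 5.7333 fix [-85.6  -6.4] z 0.0689 F [-2.   0.3  6.4] w 0.0003800074716976737
turn units [-0.03  0.03 -0.03] shift units [-0.361 -0.013 -0.051]
u mark [255.88 255.85 255.85 255.82 255.78 255.77 255.69] ptr [255.97 255.62 255.6  255.5 ]
y mark [28.62 28.57 28.49 28.46 28.44 28.36 28.45] ptr [27.51 28.19 28.13 28.26] gap -0.2971885510243695
157 [157 164 174 182 186 190 146 121 116  78  66 102 104  97 153 209]
158 [144 143 144 143 144 144 144 144 134  96  83 121 125 114 129 132]
159 [146 146 147 148 146 145 146 145 135 102  88 130 143 133 130 111]
160 [148 148 150 149 150 150 148 148 138 103  94 134 145 144 145 109]
161 [148 148 149 149 149 148 148 148 134 100  99 134 147 147 147 110]
```

Emit:
send_rows([
  [[0,0,0,0,0,-0.3,-1],[0,0,0,0,0,-0.8,-1],[0,0,0,0,0,-0.8,-1],[0,0,0,0,0,0,-1],[0,0,0,0,0,0,-1]],
])

```text
time: 6.6
position: [0.5247, 0.0417, 0.1441]
tool_rot: [-0.0, -0.696, 0.718, 0.002]
wrist_force: [-0.8, 0.3, 0.0]
width: -0.0001
```

```bash
python3 - <<'E'
from h import *
todo(-85,8,71); gap2()
a=get("top")["img"][140:215,222:312]; s=get("scene")["img"][180:255,210:300]
cv2.imwrite("pics/c5.png",np.hstack([cv2.resize(i,(400,333),interpolation=cv2.INTER_CUBIC) for i in(a,s)]))
E
```

```text
t 6.6 fix [-87.9  -9.3] z 0.1441 F [-0.8  0.3  0. ] w -5.098452387418778e-05
turn units [ 0.03  0.02 -0.03] shift units [-0.429 -0.077  1.828]
u mark [255.88 255.85 255.85 255.81 255.78 255.77 255.69] ptr [247.91 247.86    nan    nan]
y mark [28.61 28.58 28.47 28.47 28.43 28.35 28.44] ptr [45.85 45.85   nan   nan] gap nan
157 [148 153 163 170 168 167 131 112 113 109 111 116 118 119 123 123]
158 [124 124 125 126 127 127 128 129 130 130 130 131 131 133 133 134]
159 [134 136 136 136 137 137 138 139 139 140 140 141 142 141 142 143]
160 [145 145 145 145 146 146 147 148 148 148 149 151 150 150 151 151]
161 [151 153 153 154 154 155 155 155 155 156 157 158 158 158 158 158]h.py:34: RuntimeWarning: invalid value encountered in scalar divide
  w=np.clip(base-g[v],0,None); k=lo+np.argmin(g[v,lo:hi]); u=np.arange(k-half,k+half+1); o.append((u*w[u]).sum()/w[u].sum())
```

View pics/c5.png

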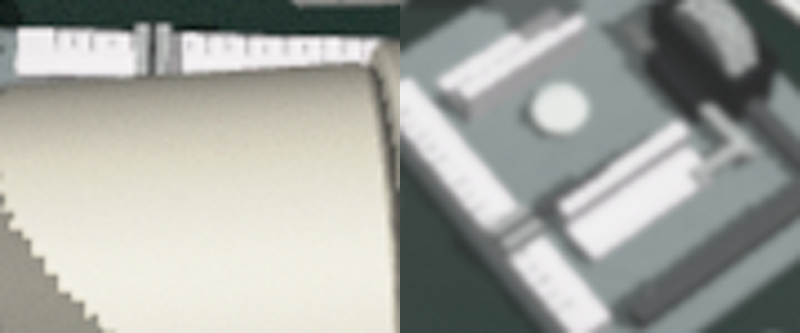

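The arm now hides the pointer from the top camera. In the scene view the pointer at (540,212) looks in line with the rider line. I'll move the arm well to the side and check from above.

Emit:
send_rows([
  [[0,0,0,0.5,0,-0.7,-1],[0,0,0,0.9,0,0,-1],[0,0,0,0.9,0,0,-1],[0,0,0,0.9,0,0,-1],[0,0,0,0.9,0,0,-1],[0,0,0,0.9,0,0,-1],[0,0,0,0.9,0,0,-1],[0,0,0,0,0,0,-1]],
])

```text
time: 7.82
position: [0.5186, -0.2021, 0.1721]
tool_rot: [-0.001, -0.699, 0.715, 0.001]
wrist_force: [-0.7, -0.1, 0.3]
width: 0.0001
```

```bash
python3 - <<'E'
from h import *
todo(-85,8,71); gap2()
d=get("top")["img"]; a=d[140:215,222:312]
cv2.imwrite("pics/c6.png",np.hstack([cv2.resize(i,(400,333),interpolation=cv2.INTER_CUBIC) for i in(a,d[40:290,120:420])]))
E
```

```text
t 7.8167 fix [ -87.5 -253.2] z 0.1721 F [-0.7 -0.1  0.3] w 8.101378295987238e-05
turn units [0.02 0.   0.04] shift units [-6.528 -0.098  2.529]
u mark [255.88 255.84 255.84 255.81 255.79 255.75 255.68] ptr [255.93 255.4  255.37 255.25]
y mark [28.61 28.62 28.5  28.47 28.42 28.4  28.45] ptr [27.59 28.69 28.65 28.83] gap 0.19569435617115616
157 [157 165 175 184 188 191 147 122 117  86  73 103 106  97 146 207]
158 [144 144 145 144 144 144 145 144 131  99  84 120 126 122 116 126]
159 [146 146 148 147 146 147 146 146 126  96  98 133 144 143 134 128]
160 [148 150 150 150 150 149 149 150 128  96 100 136 146 144 146 146]
161 [148 150 150 150 148 150 149 149 127  96 110 140 147 147 147 148]
```

View pics/c6.png

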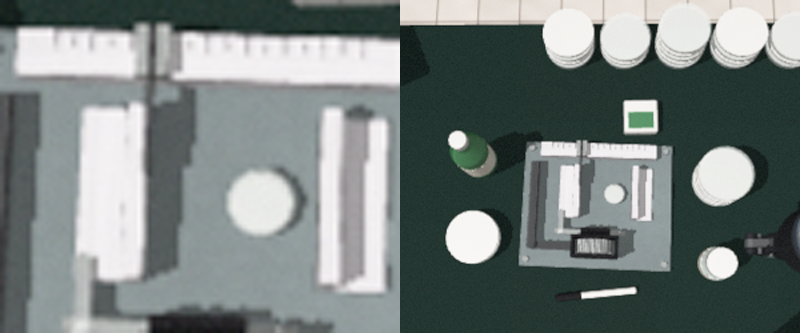

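The pointer at (150,95) in the left crop continues the rider's line, with a measured gap of about 0.2 mm. The dishes, jar, pen, timer and bottle are where they were.

```bash
python3 -c "
from station import r
print(r.sign_off())"
```

```text
the job is handed in; nothing more can be done
None
```

The pointer now stands on the gauge mark, and I've handed the job in at about 8 s of robot time. I used two strokes of the shut fingertip on the wheel top, about 16 mm of drag each, pressing with 4–8 N. I then lifted the finger clear and moved the arm aside.

**Final check:** with the arm out of the way, the top view put the pointer about 0.2 mm from the mark. I'd trust that to a few tenths of a millimetre. The pointer row right beside the rider read about 0.9 mm the other way, probably because it blends with the mark's front face. The scene view also showed the two in line, and by eye the loose items had not moved.

**Disagreements along the way:**
- **Fixture position:** measured from the base plate, the wheel, rail and fences came out about 12 mm further in +x than the given dimensions implied. Both cameras agreed, so I shifted the frame before pressing.
- **Second stroke pressure:** it pressed deeper than planned, with the tip near 69 mm and up to 8 N, so the carriage was close to or on its stop. With the wheel still pressed the gap read −0.3 mm.

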